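# Tighten the terrine press with its loose crank

## Task

Tighten the terrine press: take the loose crank that fits its square screw head, fit it fully down onto the screw, and turn it clockwise (seen from above) about a quarter turn until the screw is at its stop. Then lift the crank off and set it down flat on the bare bench top, clear of the press. Leave the other crank, the one with the round hub, where it is.

Things in the scene. Friction and masses are not known exactly. Their poses are not given: they have to be found in the camera images.
- crank_hub (a point): Right crank (sizes in mm), loose, 0.32 kg. Hub: square block 40x40, 40 tall, square 23x23 hole through it, same sides. Point: hub centre, 20 above its foot; z up, x along the arm. Arm bar 14 wide, 10 thick, its underside 6 above the point; black knob (26 thick, top 63 above the point) at x=130 with a peg under it level with the foot. Hub faces at +y and -y are free to grip and hold throughout.
- spare_hub (a point): Wrong crank, loose (mm), not to be moved: similar, but its hub is a round barrel 36 in diameter, 40 tall, with a round 13 mm hole, and its knob stands 105 from the hub axis along +x. Point: centre of its hub, 20 above the foot, z up. It lies left or right of the right crank, about 150 to 290 apart.
- screw_seat (a point): Press screw (mm): point on its vertical axis, on a round collar 44 across, 162 above the bench; a home crank's foot rests here (hub centre 20 above). Shaft 20x20 rises 34, then a 10 tall tip tapering to 10x10. x and y lie along the shaft's flats and turn with it; a tab on the collar points to +x. Crank fits 4 ways, 1.5 mm room a side, 9 deg play. Mould 300x110, base 340x160, all below the seat.
- screw (a joint): Angle of the press screw (rad): starts at 0 to 0.35 (loose), grows turning clockwise seen from above, solid stop at 1.57 (tight: tab along the bridge that crosses the mould). Needs 0.25 N m; stays where left. With the free play it can lag the crank by up to 0.165 rad, so turn the crank a little further, and ease back before lifting off.
Not all that is in view belongs to the job. What is shaped like the part that bears crank_hub but green is not meant.

How it is judged (in metres and radians):
On the way, in this order (a step that is already met when the one before it is completed fails the run):
1. the crank sits fully down on the square shaft (horizontal distance between crank_hub and screw_seat below 0.01 m and z of crank_hub in the frame of screw_seat below 0.032 m and angle between crank_hub's own z axis and vertical below 0.18 rad), for 0.1 s.
2. with the crank still on it, the screw is turned clockwise to its stop (value of joint screw above 1.31 rad and horizontal distance between crank_hub and screw_seat below 0.01 m and z of crank_hub in the frame of screw_seat below 0.045 m), for 0.1 s.
At the end, for the whole second after the job is handed in: Screw within 15 degrees of its stop (joint above 1.31); crank off it, released, at rest, upright and level within 10 degrees on the bench itself (hub centre 12 to 30 mm up), hub over 90 mm from the screw's axis; other crank within 40 mm of its start (value of joint screw above 1.31 rad and horizontal distance between crank_hub and screw_seat above 0.09 m and height (world z) of crank_hub between 0.012 and 0.03 m and angle between crank_hub's own z axis and vertical below 0.18 rad and linear speed of crank below 0.02 m/s and distance of spare_hub from where it was at the start of the episode below 0.04 m); the robot touches nothing.
It fails at once if the other crank is moved more than 40 mm (distance of spare_hub from where it was at the start of the episode above 0.04 m).
It also fails if it takes over 64 s, if anything falls off the work surface, if the arm or the gripper's body presses on something with over 40 N, if the wrist force passes 120 N, or if a joint passes its speed limit or range.

## Robot

A 6-joint arm with a two-finger parallel gripper is mounted at the origin on the work surface. World frame = base frame: x ahead of the robot, y to its left, z up, the work surface at z = 0. Lengths are in m, angles in degrees, forces in N, time in s.
With the tool pointing down it reaches from about 0.375 to 0.9 m from the base axis. Payload 3.1 kg.
Tool frame: the origin (TCP) lies midway between the tips of the shut fingers; the grasp point (between the pads) lies 19 mm behind it; x points along the fingers, z is the direction in which the jaws open and shut, and the axes are right-handed (so a half turn about x gives the same grasp; the last joint's range is limited). The gripper opens to 87 mm and grips with 3 to 60 N. Pads are 19 mm wide; open, the fingers measure 117 mm over their backs; the gripper's body (75 mm by 190 mm) begins 51 mm behind the grasp point.
Start: joints at [55.319, 30.224, 82.088, -0, 67.689, -10.227], TCP at [0.259, 0.569, 0.223] pointing down, gripper open.
Joint ranges: [-176.69, 176.69], [-43.24, 126.21], [12.49, 139.97], [-82, 262], [0, 151.66], [-163.58, 163.58]. Speed limits (degrees/s): [159.86, 159.86, 180, 180, 180, 180].

## Interface

Orientations are given as a 3x3 rotation matrix whose columns are the frame's x, y, z axes.
In Python, from rig import * gives the robot as it stands.
- The arm moves only by the tool play_rows, never from a script. Its argument "rows" is a list that holds one entry, the list of rows, each a list of 7 numbers: the shift along the tool's x, y, z in m, then the turn, a rotation vector about the tool's x, y, z in degrees, then the finger opening in m, from 0 to 0.087. A call has 1 to 12 rows; each row is the pose to reach, as a shift and turn from the pose commanded when the call began, along the tool's axes at that moment; what a row does not reach only later rows make up. A row lasts 1/10 s, in which the tool goes at most 50 mm and 8.59 degrees, less where a joint would pass 70% of its speed; a pose out of reach is approached as far as the arm can. A call with a gripper value outside its range is refused whole. The fingers move at their own pace and stop on an object; the grip force is fixed at half the most. Time passes only in rows, so rows that repeat a pose let the fingers close. It gives the time, the measured TCP pose, the force and the opening at its end, in the units of the state.
- read_state(): the state, without advancing time (a new reading comes with each control period).
- capture(name): name is "scene" or "top" or "wrist"; returns a dict with "pixels" (480x640x3 uint8, red, green, blue), "intrinsics" (3x3 intrinsics, pixels), "rvec" (rotation vector, rad) and "tvec" (3), from world to camera coordinates, as OpenCV has them. Camera axes: x right, y down, z forward; pixel columns grow to the right and rows downward; lengths in m; the calibration is good to about 2 mm. The wrist camera is an equidistant fisheye: a pixel r from the principal point sees the ray r / f radians off the axis. A picture is of the moment at which its call begins. There is no depth.
- hand_in(): hands the job in, once; it reports no verdict.
Trained networks look in the newest picture that a camera, given by its name, has taken for a name from the list of things; names that differ only in an ending like _2 or _b are one class to them, and where a whole thing is asked for, a point or a joint stands for the part that bears it (a point fixed in the world has none). Each returns a list of dicts, best first, with "p" (0 to 1); they miss things now and then, are a little off and sometimes report something else, mostly with a low value. They report only what shows in the picture. A call takes as long as a camera call. They do not tell look-alikes from the thing itself.
- trace(camera, target): "mask" (480x640 bool, what is visible of it) and "at" ([column, row] in pixels, amid what is visible of it).
The state is a dict: "time_s": time; "joint_positions": joint angles; "qvel": joint speeds; "tau": joint torques, N m; "position": TCP position; "tcp_rot": TCP orientation; "force": force on the tool from outside, world axes, zero at the start; "moment": the same for the moment, N m; "opening": opening from 0.0 (shut) to 1.0 (fully open).
Only numpy, scipy, OpenCV 4.12 (cv2) and the standard library are available. Lean on these libraries where they do the work, as an engineer would, in place of code of your own. Each camera call takes 0.05 s, during which the arm holds its last target.

## Working session

There is one attempt and no reset: what is moved stays moved. The work goes in short steps, Python scripts to look and compute and a tool call to move; the robot and the scene stay as the last step left them, time stands still between calls to the robot, and variables do not carry over. Pictures are saved under pics/ and viewed, and the job is handed in when it is done.

Besides the shell and the picture viewer there is one more tool, called as a command line: name --argument value ..., lists and objects as JSON in quotes. play_rows: Moves the arm, as the interface text tells. Its arguments: {"type":"object","properties":{"rows":{"type":"array"}},"required":["rows"]}

```bash
ls; mkdir -p pics; cat > h.py <<'E'
from rig import *
import numpy as np, cv2
def snap(n,f):
    c=capture(n); cv2.imwrite('pics/'+f,c['pixels'][:,:,::-1]); return c
def ray(c,uv):
    K=c['intrinsics'];R=cv2.Rodrigues(np.array(c['rvec'],float))[0];t=np.array(c['tvec'],float).ravel()
    d=np.linalg.inv(K)@np.array([uv[0],uv[1],1.]);return -R.T@t,R.T@d
def atz(c,uv,z):
    o,d=ray(c,uv);return o+d*(z-o[2])/d[2]
def proj(c,P):
    return cv2.projectPoints(np.array(P,float).reshape(-1,1,3),np.array(c['rvec'],float),np.array(c['tvec'],float),np.array(c['intrinsics'],float),None)[0].reshape(-1,2)
E
python3 - <<'E'
from h import *
s=read_state();print(s['time_s'],s['position'],s['tcp_rot'],s['opening'],s['force'])
for n in ['scene','top','wrist']:
    c=snap(n,n+'0.png')
    print(n,np.round(c['intrinsics'],1).tolist(), (-cv2.Rodrigues(np.array(c['rvec'],float))[0].T@np.array(c['tvec'],float).ravel()))
    for t in ['crank_hub','spare_hub','screw_seat','screw']:
        try: print(t,[(round(d['p'],2),np.round(d['at']),int(d['mask'].sum())) for d in trace(n,t)])
        except Exception as e: print(t,e)
E
```

```text
pics
0.0 [0.25828214 0.56835033 0.22157088] [[-1.20889726e-03 -9.10305223e-01  4.13935912e-01]
 [-1.78972305e-03  4.13937521e-01  9.10303535e-01]
 [-9.99997668e-01  3.59632808e-04 -2.12960217e-03]] 0.9992407752398765 [-0.59020518  0.40165637  0.02138988]
scene [[582.4, 0.0, 317.8], [0.0, 582.4, 227.2], [0.0, 0.0, 1.0]] [1.09258441 0.59289892 0.71400978]
crank_hub [(0.65, array([201., 240.]), 1139), (0.62, array([358., 249.]), 1139)]
spare_hub [(0.65, array([248., 280.]), 1207)]
screw_seat [(0.82, array([434., 304.]), 1105)]
screw [(0.85, array([431., 306.]), 1092), (0.25, array([246., 279.]), 1204)]
top [[465.2, 0.0, 316.8], [0.0, 465.2, 236.5], [0.0, 0.0, 1.0]] [ 0.28350645 -0.02291996  0.95301413]
crank_hub [(0.81, array([438., 203.]), 1010), (0.65, array([310., 298.]), 888)]
spare_hub [(0.58, array([351., 190.]), 748)]
screw_seat [(0.83, array([151., 203.]), 656)]
screw [(0.89, array([146., 204.]), 709)]
wrist [[371.6, 0.0, 318.5], [0.0, 371.6, 240.5], [0.0, 0.0, 1.0]] [0.19034513 0.59905668 0.38562922]
crank_hub [(0.61, array([ 14., 474.]), 54)]
spare_hub []
screw_seat []
screw []
```

View pics/scene0.png

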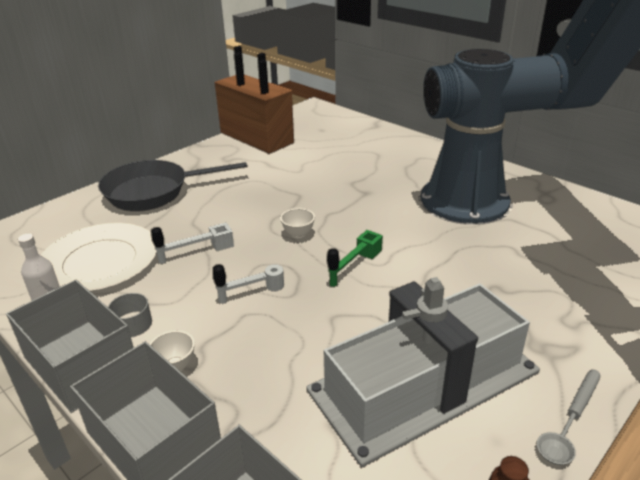

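View pics/top0.png

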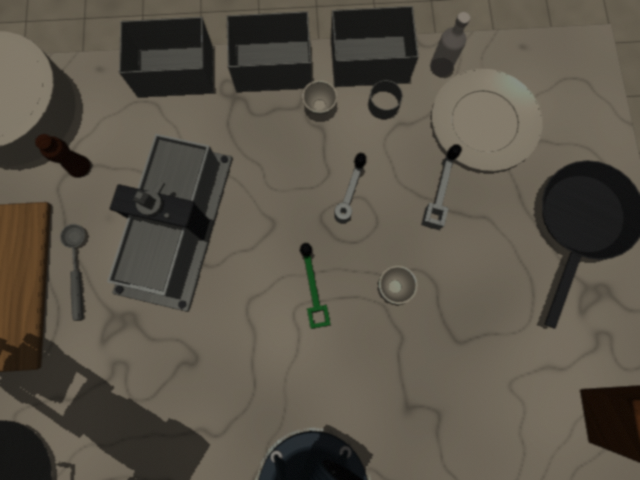

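View pics/wrist0.png

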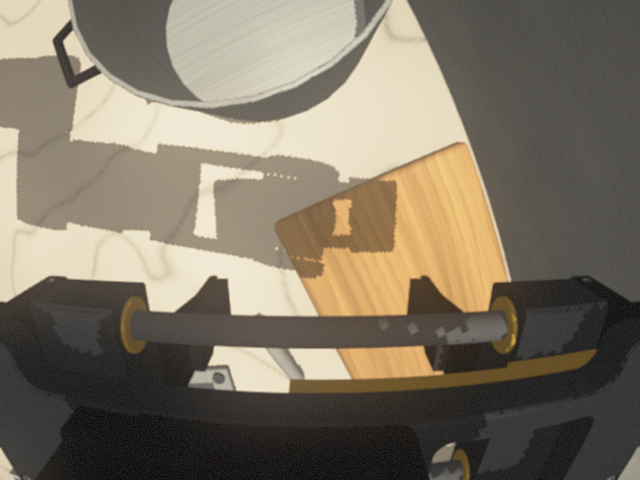

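```bash
python3 - <<'E'
from h import *
c=snap('top','t1.png');p=c['pixels'][:,:,::-1]
cr=cv2.resize(p[130:240,320:480],None,fx=5,fy=5,interpolation=cv2.INTER_CUBIC); cv2.imwrite('pics/c1.png',cr)
cr=cv2.resize(p[165:235,95:215],None,fx=6.5,fy=6.5,interpolation=cv2.INTER_CUBIC); cv2.imwrite('pics/c2.png',cr)
s=snap('scene','s1.png');q=s['pixels'][:,:,::-1]
a=cv2.resize(q[215:275,140:250],None,fx=5,fy=5,interpolation=cv2.INTER_CUBIC); cv2.imwrite('pics/c3.png',a)
a=cv2.resize(q[270:350,380:500],None,fx=6,fy=6,interpolation=cv2.INTER_CUBIC); cv2.imwrite('pics/c4.png',a)
for uv,z in [((435,215),.04),((343,212),.04),((454,152),.083),((148,201),.2)]: print(uv,atz(c,uv,z))
E
```

```text
(435, 215) [ 0.50413001 -0.27700154  0.04      ]
(343, 212) [ 0.52136564 -0.09144642  0.04      ]
(454, 152) [ 0.61999565 -0.3170724   0.083     ]
(148, 201) [0.51801343 0.24618043 0.2       ]
```

View pics/c1.png

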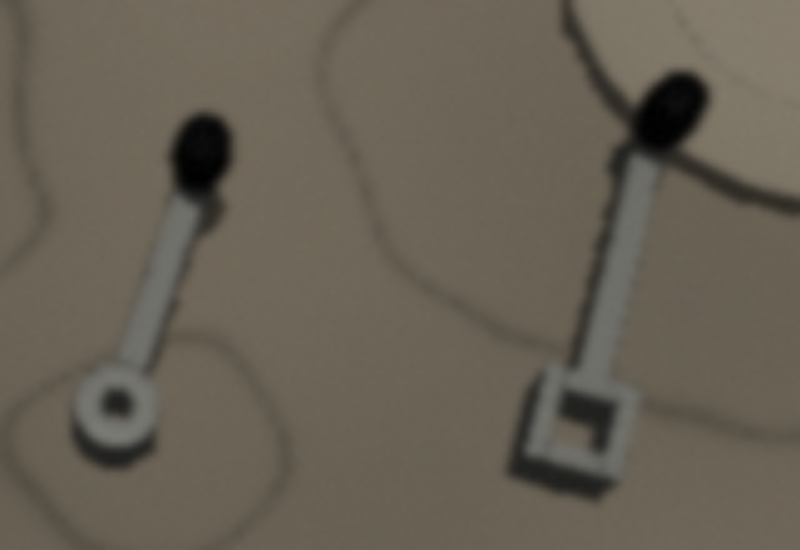

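View pics/c2.png

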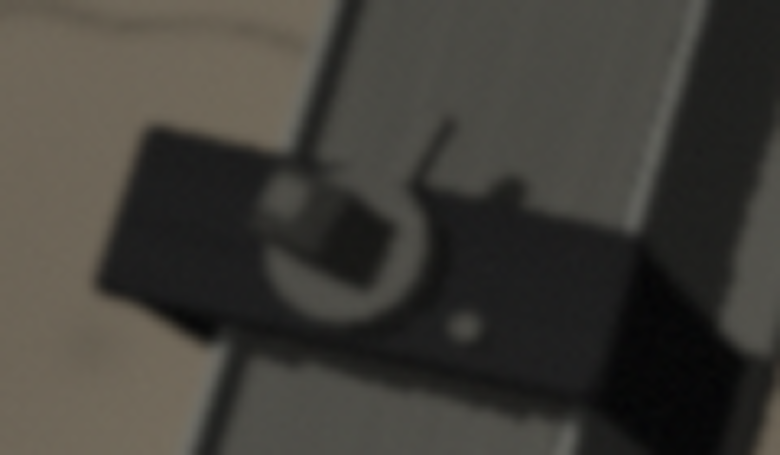

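View pics/c3.png

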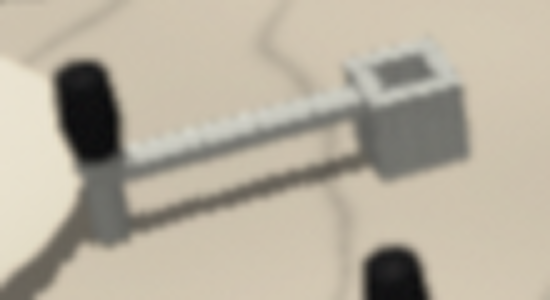

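View pics/c4.png

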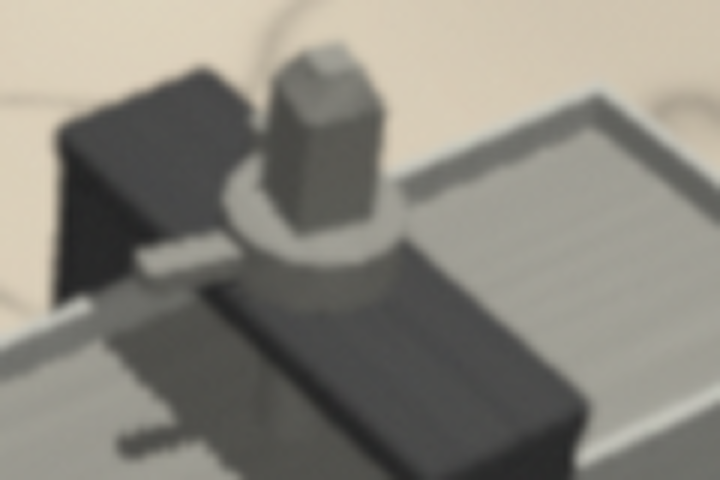

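```bash
cat >> h.py <<'E'
def ov(c,f,box,k,segs):
    x0,y0,x1,y1=box
    im=cv2.resize(c['pixels'][y0:y1,x0:x1,::-1],None,fx=k,fy=k,interpolation=cv2.INTER_CUBIC)
    im=cv2.convertScaleAbs(im,alpha=1.3)
    for P,col in segs:
        q=(proj(c,P)+0.5-[x0,y0])*k
        cv2.polylines(im,[np.round(q).astype(int)],False,col,1,cv2.LINE_AA)
    cv2.imwrite('pics/'+f,im)
def sq(T,h,z): return [T([a*h,b*h,z]) for a,b in [(1,1),(1,-1),(-1,-1),(-1,1),(1,1)]]
def frame(x,y,z,yaw):
    c,s=np.cos(yaw),np.sin(yaw)
    return lambda p:[x+c*p[0]-s*p[1],y+s*p[0]+c*p[1],z+p[2]]
def crankseg(x,y,z,yaw):
    T=frame(x,y,z,yaw);G=(0,255,0)
    return [(sq(T,.02,.02),G),(sq(T,.02,-.02),(255,255,0)),(sq(T,.0115,.02),(0,255,255)),([T([.02,-.007,.016]),T([.13,-.007,.016]),T([.13,.007,.016]),T([.02,.007,.016])],G),([T([.13,0,.063]),T([.13,0,-.02])],(0,0,255))]
def screwseg(x,y,z,yaw):
    T=frame(x,y,z,yaw);G=(0,255,0)
    th=np.linspace(0,2*np.pi,60)
    return [([T([.022*np.cos(a),.022*np.sin(a),0]) for a in th],G),(sq(T,.01,0),(255,255,0)),(sq(T,.01,.034),(0,255,255)),(sq(T,.005,.044),(0,0,255)),([T([0.022,0,0]),T([.045,0,0])],(255,0,255))]
E
python3 - <<'E'
from h import *
c=capture('top');s=capture('scene')
q=[atz(c,np.array(a)/5+[320,130]-.5,.04) for a in [(548,370),(640,388),(618,482),(525,458)]]
ctr=np.mean(q,0);print(ctr,[np.linalg.norm(q[i]-q[i-1]) for i in range(4)])
x=(q[0]+q[1]-q[2]-q[3]);yaw=np.arctan2(x[1],x[0]);print(np.degrees(yaw))
a=atz(c,np.array([148.4,202.4])-.5,.162);b=atz(s,np.array([432.5,304.7])-.5,.162);print(a,b)
ct=ctr[:2];st=(a+b)[:2]/2
sy=np.radians(-20)
for n,i in (('t',c),('s',s)):
    ov(i,f'o_{n}1.png',(380,130,480,240) if n=='t' else (140,215,250,275),7 if n=='s' else 5.4,crankseg(*ct,.02,yaw))
    ov(i,f'o_{n}2.png',(95,165,215,235) if n=='t' else (380,265,500,350),6.5,screwseg(*st,.162,sy))
def pad(f): return cv2.imread('pics/'+f)
def st2(a,b):
    w=max(a.shape[1],b.shape[1]);return np.vstack([cv2.copyMakeBorder(k,0,0,0,w-k.shape[1],cv2.BORDER_CONSTANT) for k in (a,b)])
E
```

```text
[ 0.50533464 -0.27927549  0.04      ] [np.float64(0.03849831881911382), np.float64(0.03780059497727842), np.float64(0.04077174455853635), np.float64(0.03833321077260741)]
-19.687295715684726
[0.52820588 0.25991191 0.162     ] [0.52939652 0.25870902 0.162     ]
```

View pics/o_t1.png

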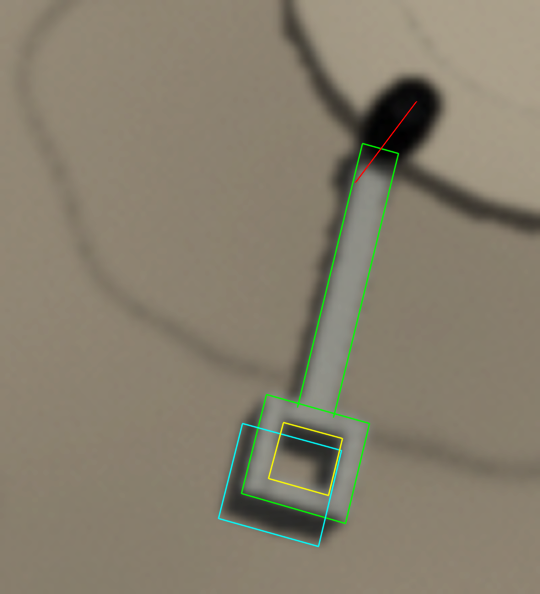

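View pics/o_s1.png

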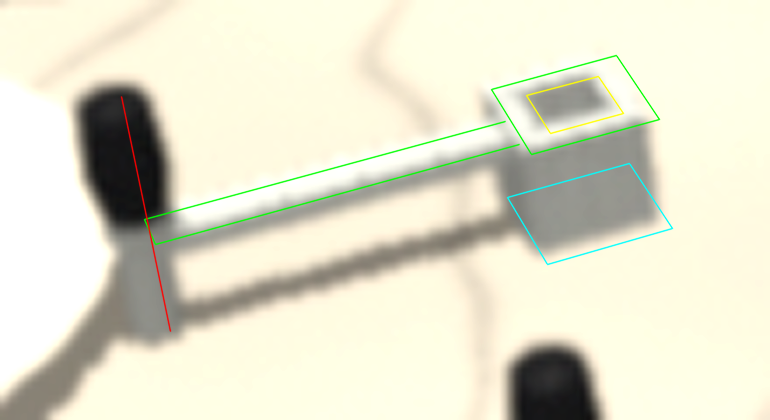

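View pics/o_t2.png

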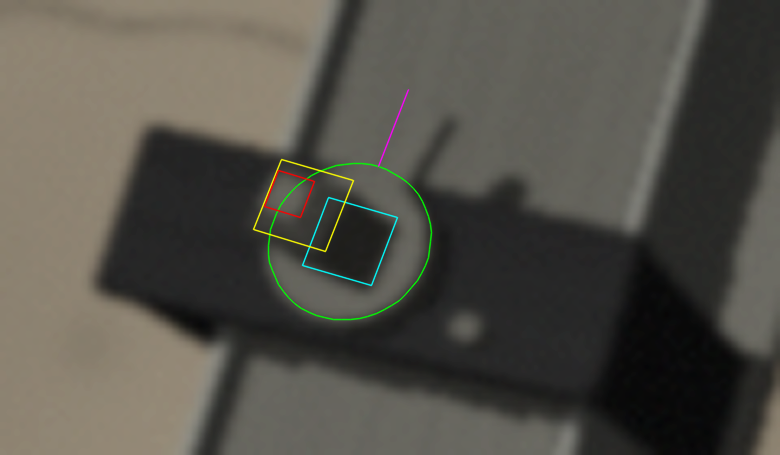

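View pics/o_s2.png

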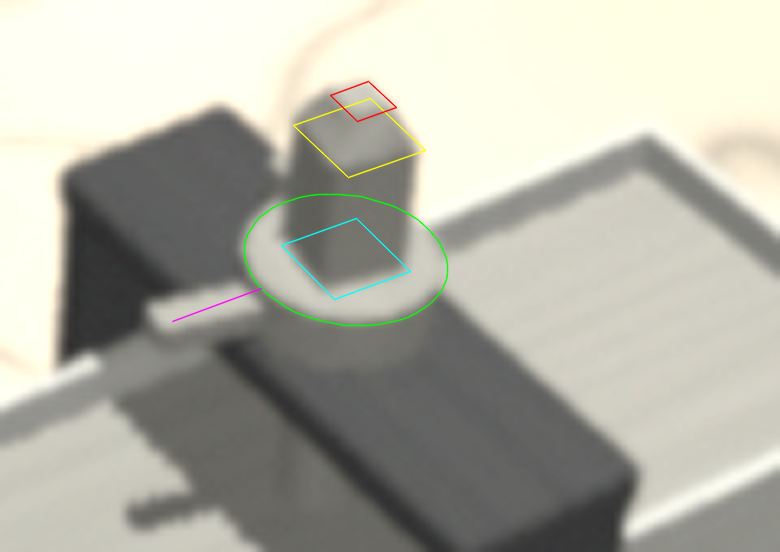

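Candidates for the wanted crank in the top view: grey square hub (435,215), round barrel (343,212, the spare) and green square hub (318,317, decoy). I pick the first: the crop shows a square hole in a square grey block. The screw is at (148,202).

play_rows --rows '[[[-0.05, 0, 0, 0, 0, 0, 0.087], [-0.1, 0, 0, 0, 0, 0, 0.087], [-0.1, -0.651, -0.671, -5, 0, 0, 0.087], [-0.1, -0.651, -0.671, -5, 0, 0, 0.087], [-0.1, -0.651, -0.671, -5, 0, 0, 0.087], [-0.1, -0.651, -0.671, -5, 0, 0, 0.087], [-0.1, -0.651, -0.671, -5, 0, 0, 0.087], [-0.1, -0.651, -0.671, -5, 0, 0, 0.087], [-0.1, -0.651, -0.671, -5, 0, 0, 0.087], [-0.1, -0.651, -0.671, -5, 0, 0, 0.087], [-0.1, -0.651, -0.671, -5, 0, 0, 0.087], [-0.1, -0.651, -0.671, -5, 0, 0, 0.087]]]'

```text
time_s: 2.15
position: [0.4274, 0.0962, 0.323]
tcp_rot: [[0.001, -0.943, 0.333], [0.0, 0.333, 0.943], [-1.0, -0.001, 0.001]]
force: [1.9, 0.7, 0.0]
opening: 1.003
```

play_rows --rows '[[[0, -0.273, -0.335, 0, 0, 0, 0.087], [0, -0.273, -0.335, 0, 0, 0, 0.087], [0, -0.273, -0.335, 0, 0, 0, 0.087], [0, -0.273, -0.335, 0, 0, 0, 0.087], [0, -0.273, -0.335, 0, 0, 0, 0.087], [0, -0.273, -0.335, 0, 0, 0, 0.087], [0, -0.273, -0.335, 0, 0, 0, 0.087], [0.17, -0.273, -0.335, 0, 0, 0, 0.087], [0.17, -0.273, -0.335, 0, 0, 0, 0.087], [0.17, -0.273, -0.335, 0, 0, 0, 0.087], [0.17, -0.273, -0.335, 0, 0, 0, 0.087], [0.17, -0.273, -0.335, 0, 0, 0, 0.087]]]'

```text
time_s: 3.35
position: [0.5702, -0.3086, 0.1463]
tcp_rot: [[-0.009, -0.942, 0.335], [0.006, 0.335, 0.942], [-1.0, 0.01, 0.003]]
force: [-0.4, 0.7, 0.0]
opening: 0.999
```

```bash
cat >> h.py <<'E'
def projw(c,P):
    return cv2.fisheye.projectPoints(np.array(P,float).reshape(-1,1,3),np.array(c['rvec'],float).reshape(3,1),np.array(c['tvec'],float).reshape(3,1),np.array(c['intrinsics'],float),np.zeros(4))[0].reshape(-1,2)
_p=proj
def proj(c,P): return projw(c,P) if c.get('fish') else _p(c,P)
def rayw(c,uv):
    n=cv2.fisheye.undistortPoints(np.array(uv,float).reshape(1,1,2),np.array(c['intrinsics'],float),np.zeros(4)).ravel()
    R=cv2.Rodrigues(np.array(c['rvec'],float))[0];t=np.array(c['tvec'],float).ravel()
    return -R.T@t,R.T@np.array([n[0],n[1],1])
def wz(c,uv,z):
    o,d=rayw(c,uv);return o+d*(z-o[2])/d[2]
E
python3 - <<'E'
from h import *
s=read_state();print(s['time_s'],s['position'])
c=snap('wrist','w1.png');c['fish']=1
print(proj(c,[[.5053,-.2793,.04]]))
y=np.radians(-19.5)
u,v=proj(c,[[.5053,-.2793,.04]])[0].astype(int)
ov(c,'w1o.png',(max(0,u-100),max(0,v-75),u+100,v+75),4,crankseg(.5053,-.2793,.02,y))
E
```

```text
3.35 [ 0.57016543 -0.30861637  0.1462976 ]
[[327.59807015 145.79751074]]
```

View pics/w1.png

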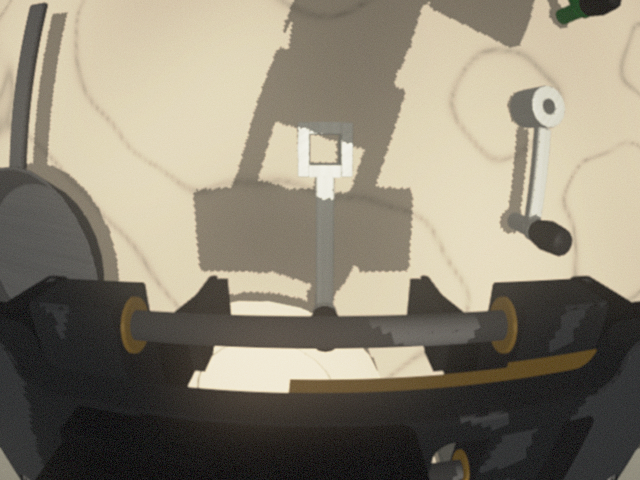

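View pics/w1o.png

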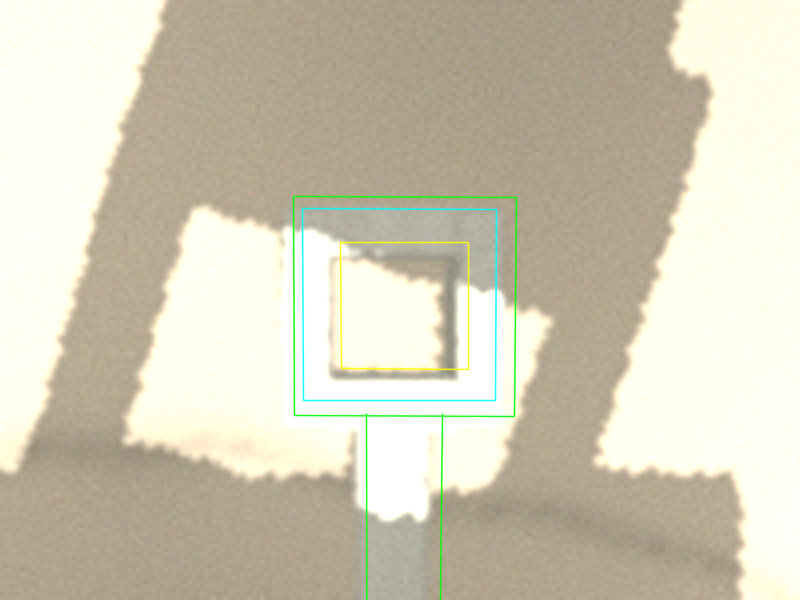

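play_rows --rows '[[[0, 0.04, 0.004, 0, 0, 0, 0.087], [0, 0.07, 0.0045, 0, 0, 0, 0.087], [0.05, 0.07, 0.0045, 0, 0, 0, 0.087], [0.05, 0.07, 0.0045, 0, 0, 0, 0.087], [0.05, 0.07, 0.0045, 0, 0, 0, 0.087]]]'

```text
time_s: 3.9
position: [0.5092, -0.281, 0.1041]
tcp_rot: [[0.001, -0.943, 0.332], [-0.001, 0.332, 0.943], [-1.0, -0.001, -0.0]]
force: [0.4, 0.4, 0.0]
opening: 0.998
```

```bash
python3 - <<'E'
from h import *
s=read_state();print(s['time_s'],s['position'],np.round(s['tcp_rot'],3))
c=snap('wrist','w2.png')
E
```

```text
3.9 [ 0.50916173 -0.28101556  0.10407907] [[ 0.001 -0.943  0.332]
 [-0.001  0.332  0.943]
 [-1.    -0.001 -0.   ]]
```

View pics/w2.png

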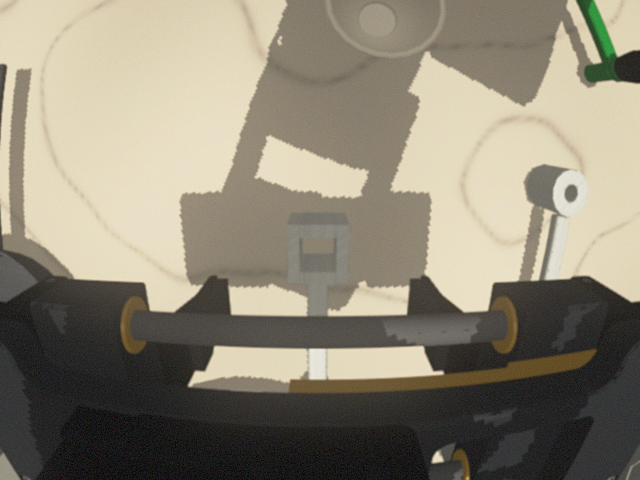

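Hub (318,245) sits centred between the fingers, free on both sides. I descend and grip.

play_rows --rows '[[[0.04, 0.003, -0.001, 0, 0, 0, 0.087], [0.08, 0.003, -0.001, 0, 0, 0, 0.087], [0.094, 0.003, -0.001, 0, 0, 0, 0.087], [0.094, 0.003, -0.001, 0, 0, 0, 0.087], [0.094, 0.003, -0.001, 0, 0, 0, 0.02], [0.094, 0.003, -0.001, 0, 0, 0, 0.02], [0.094, 0.003, -0.001, 0, 0, 0, 0.02], [0.094, 0.003, -0.001, 0, 0, 0, 0.02], [0.094, 0.003, -0.001, 0, 0, 0, 0.02], [0.094, 0.003, -0.001, 0, 0, 0, 0.02], [0.094, 0.003, -0.001, 0, 0, 0, 0.02]]]'

```text
time_s: 5.05
position: [0.5052, -0.2809, 0.0086]
tcp_rot: [[-0.0, -0.943, 0.333], [0.0, 0.333, 0.943], [-1.0, 0.0, 0.0]]
force: [-0.4, 0.4, 1.7]
opening: 0.457
```

play_rows --rows '[[[-0.05, 0, 0, 0, 0, 0, 0.02], [-0.1, 0, 0, 0, 0, 0, 0.02], [-0.15, 0, 0, 0, 0, 0, 0.02], [-0.2, 0, 0, 0, 0, 0, 0.02], [-0.25, 0, 0, 0, 0, 0, 0.02], [-0.28, 0, 0, 0, 0, 0, 0.02], [-0.28, 0, 0, 0, 0, 0, 0.02]]]'

```text
time_s: 5.75
position: [0.5072, -0.2826, 0.2932]
tcp_rot: [[0.008, -0.943, 0.333], [-0.007, 0.333, 0.943], [-1.0, -0.009, -0.004]]
force: [0.0, -1.9, -3.0]
opening: 0.454
```

play_rows --rows '[[[0, 0.082, 0.517, 0, 0, 0, 0.02], [0, 0.082, 0.517, 0, 0, 0, 0.02], [0, 0.082, 0.517, 0, 0, 0, 0.02], [0, 0.082, 0.517, 0, 0, 0, 0.02], [0, 0.082, 0.517, 0, 0, 0, 0.02], [0, 0.082, 0.517, 0, 0, 0, 0.02], [0, 0.082, 0.517, 0, 0, 0, 0.02], [0, 0.082, 0.517, 0, 0, 0, 0.02], [0, 0.082, 0.517, 0, 0, 0, 0.02], [0, 0.082, 0.517, 0, 0, 0, 0.02], [0, 0.082, 0.517, 0, 0, 0, 0.02], [0, 0.082, 0.517, 0, 0, 0, 0.02]]]'

```text
time_s: 6.95
position: [0.5983, 0.2375, 0.2845]
tcp_rot: [[-0.006, -0.944, 0.329], [0.0, 0.329, 0.945], [-1.0, 0.006, -0.002]]
force: [0.0, -0.2, -3.5]
opening: 0.459
```

```bash
python3 - <<'E'
from h import *
s=read_state();print(s['time_s'],s['position'],np.round(s['tcp_rot'],3),s['opening'],s['force'])
c=snap('wrist','w3.png');c['fish']=1
u,v=proj(c,[[.5288,.2593,.185]])[0].astype(int);print(u,v)
ov(c,'w3o.png',(max(0,u-100),max(0,v-75),u+100,v+75),4,screwseg(.5288,.2593,.162,np.radians(-26)))
E
```

```text
6.95 [0.59827694 0.23748353 0.28447969] [[-0.006 -0.944  0.329]
 [ 0.     0.329  0.945]
 [-1.     0.006 -0.002]] 0.4585182820031141 [ 0.03303429 -0.21104062 -3.49786605]
316 142
```

View pics/w3.png

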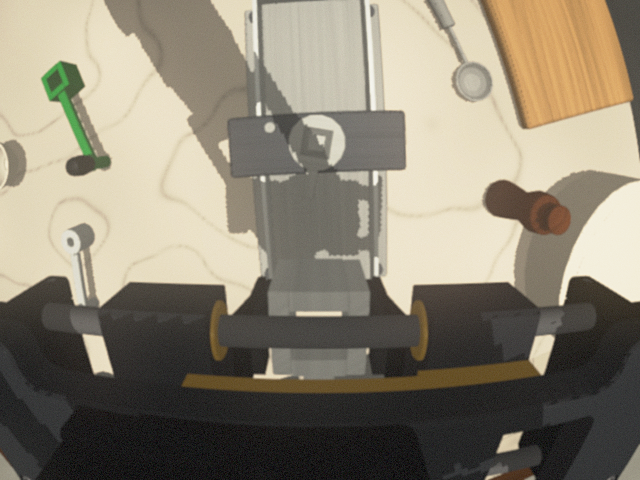

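View pics/w3o.png

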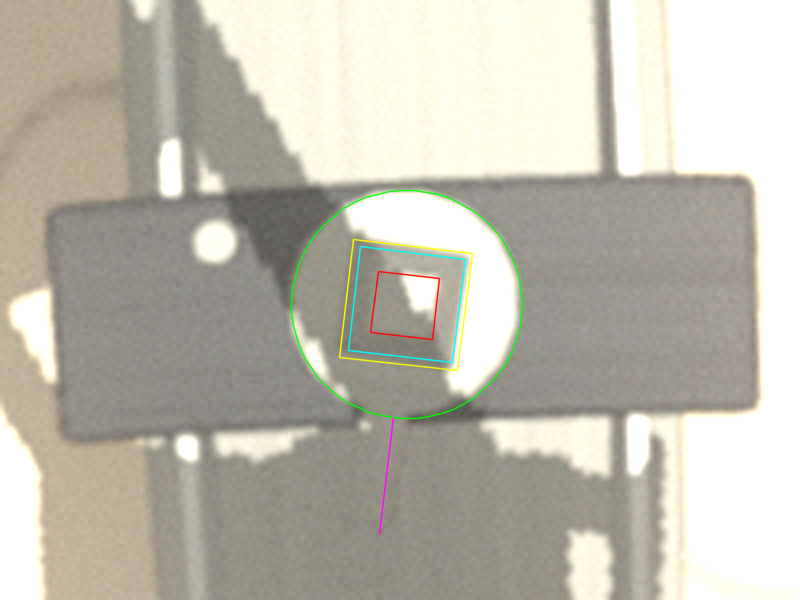

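```bash
python3 - <<'E'
from h import *
c=capture('wrist');c['fish']=1
g=cv2.cvtColor(c['pixels'],cv2.COLOR_RGB2GRAY)
g=cv2.createCLAHE(6,(16,16)).apply(g)
c['pixels']=np.repeat((g[:,:,None]*.75).astype(np.uint8),3,2)
s=read_state();print(s['position'],s['time_s'])
ov(c,'w4.png',(276,102,356,182),7,[])
ov(c,'w4o.png',(276,102,356,182),7,screwseg(.5288,.2593,.162,np.radians(-32)))
a=np.hstack([cv2.imread('pics/w4.png'),cv2.imread('pics/w4o.png')]);cv2.imwrite('pics/w5.png',cv2.resize(a,(800,400)))
E
```

```text
[0.59831173 0.23373711 0.28523077] 7.05
```

View pics/w5.png

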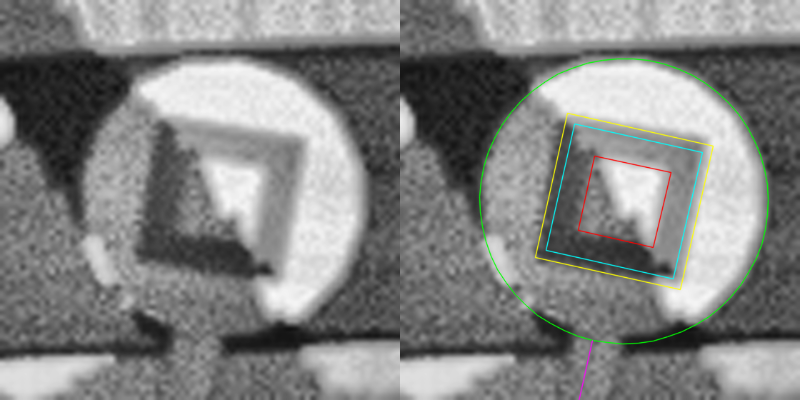

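```bash
python3 - <<'E'
from h import *
c=capture('wrist');c['fish']=1;s=read_state();p=s['position'];R=np.array(s['tcp_rot']);print(p,np.round(R,3),s['time_s'])
yaw=np.arctan2(-R[1,1],-R[0,1])
ov(c,'w6.png',(250,240,390,400),3.6,crankseg(p[0],p[1],p[2]+.0115,yaw))
E
```

```text
[0.59869672 0.23287751 0.28589309] [[-0.005 -0.943  0.333]
 [-0.002  0.333  0.943]
 [-1.     0.004 -0.003]] 7.1
```

View pics/w6.png

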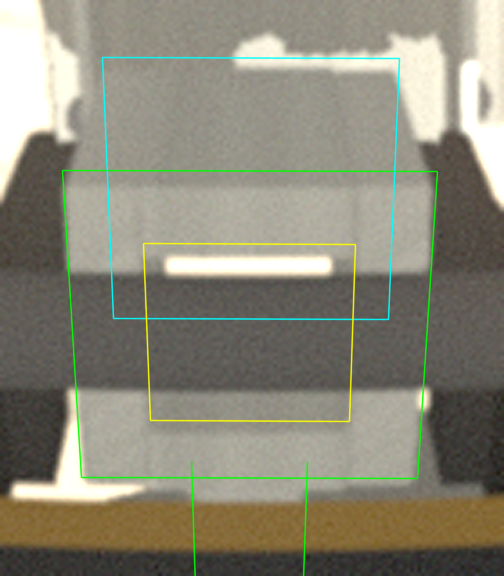

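play_rows --rows '[[[0, 0.04, 0.001, 5, 0, 0, 0.02], [0, 0.0762, 0.0013, 9, 0, 0, 0.02], [0, 0.0762, 0.0013, 9, 0, 0, 0.02], [0.04, 0.0762, 0.0013, 9, 0, 0, 0.02], [0.055, 0.0762, 0.0013, 9, 0, 0, 0.02], [0.055, 0.0762, 0.0013, 9, 0, 0, 0.02], [0.055, 0.0762, 0.0013, 9, 0, 0, 0.02], [0.055, 0.0762, 0.0013, 9, 0, 0, 0.02]]]'

```text
time_s: 7.9
position: [0.5301, 0.2599, 0.2348]
tcp_rot: [[0.003, -0.879, 0.477], [0.001, 0.477, 0.879], [-1.0, -0.002, 0.002]]
force: [0.9, 0.2, -2.8]
opening: 0.458
```

```bash
python3 - <<'E'
from h import *
s=read_state();p=s['position'];R=np.array(s['tcp_rot']);print(p,np.round(R,3),s['time_s'])
yaw=np.arctan2(-R[1,1],-R[0,1]);print(np.degrees(yaw))
c=snap('scene','s2.png')
ov(c,'s2o.png',(370,220,510,345),5,crankseg(p[0]+.0013,p[1]-.0007,p[2]+.0115,yaw)+screwseg(.5286,.2588,.162,np.radians(-28.5)))
c=snap('top','t2.png')
E
```

```text
[0.53006517 0.25990103 0.23480197] [[ 0.003 -0.879  0.477]
 [ 0.001  0.477  0.879]
 [-1.    -0.002  0.002]] 7.9
-28.51193252138047
```

View pics/s2o.png

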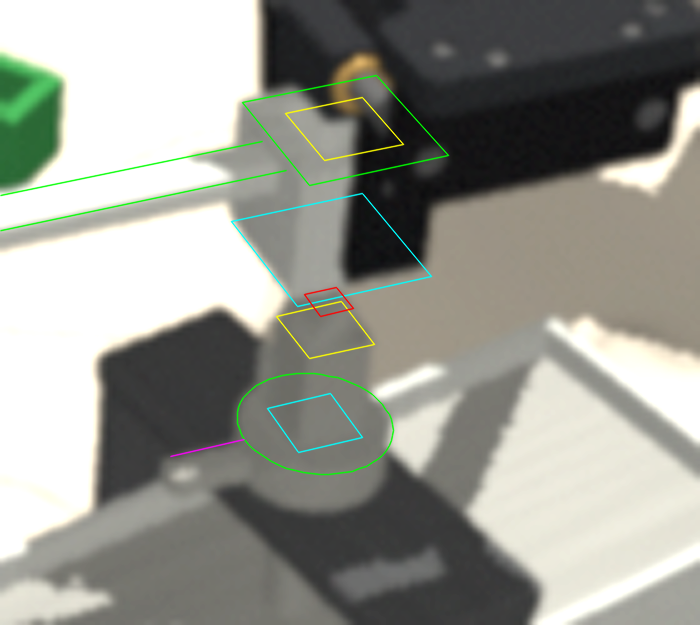

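```bash
python3 - <<'E'
from h import *
s=read_state();p=s['position'];R=np.array(s['tcp_rot']);print(p,s['time_s'])
print(R.T@(np.array([.5273,.2595,.2])-p))
c=snap('wrist','w7.png')
E
```

```text
[0.5297696  0.26023109 0.23488248] 8.0
[ 0.03487505  0.00189477 -0.00188711]
```

play_rows --rows '[[[0, 0.002, -0.002, 0, 0, 0, 0.02], [0.01, 0.002, -0.002, 0, 0, 0, 0.02], [0.02, 0.002, -0.002, 0, 0, 0, 0.02], [0.028, 0.002, -0.002, 0, 0, 0, 0.02], [0.034, 0.002, -0.002, 0, 0, 0, 0.02], [0.034, 0.002, -0.002, 0, 0, 0, 0.02], [0.034, 0.002, -0.002, 0, 0, 0, 0.02]]]'

```text
time_s: 8.75
position: [0.526, 0.2598, 0.1991]
tcp_rot: [[-0.001, -0.879, 0.476], [0.0, 0.476, 0.879], [-1.0, 0.001, -0.0]]
force: [0.8, 2.1, -4.4]
opening: 0.461
```

play_rows --rows '[[[0.008, -0.001, 0, 0, 0, 0, 0.02], [0.016, -0.001, 0, 0, 0, 0, 0.02], [0.022, -0.001, 0, 0, 0, 0, 0.02], [0.027, -0.001, 0, 0, 0, 0, 0.02], [0.029, -0.001, 0, 0, 0, 0, 0.02], [0.029, -0.001, 0, 0, 0, 0, 0.02], [0.029, -0.001, 0, 0, 0, 0, 0.02]]]'

```text
time_s: 9.45
position: [0.5269, 0.2593, 0.1707]
tcp_rot: [[0.0, -0.879, 0.476], [0.0, 0.476, 0.879], [-1.0, -0.0, 0.001]]
force: [0.9, 2.3, -1.5]
opening: 0.457
```

```bash
python3 - <<'E'
from h import *
s=read_state();print(s['position'],s['force'],s['moment'],s['time_s'])
c=snap('scene','s3.png');cv2.imwrite('pics/s3c.png',cv2.resize(c['pixels'][220:345,330:510,::-1],None,fx=4.4,fy=4.4,interpolation=2))
E
```

```text
[0.52692661 0.25928813 0.17065699] [ 0.93946905  2.26962704 -1.54779271] [ 0.41581083 -0.04796107 -0.01811361] 9.45
```

View pics/s3c.png

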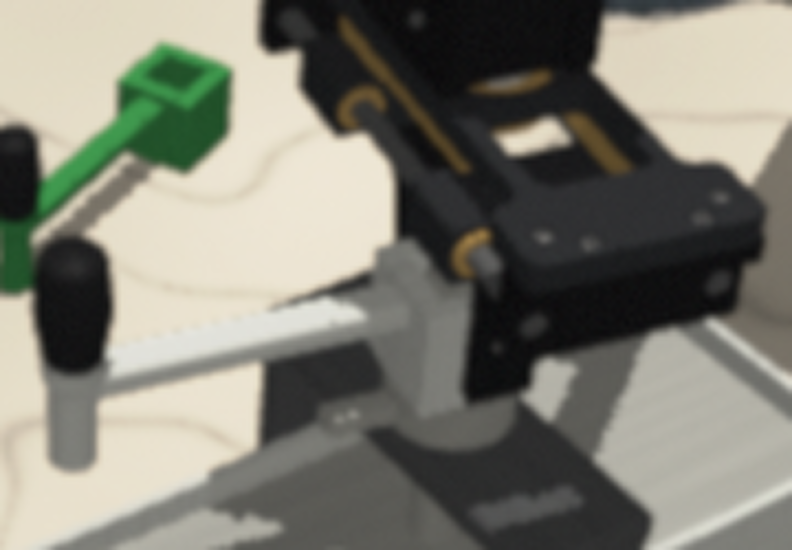

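play_rows --rows '[[[0, 0, 0.0002, 7, 0, 0, 0.02], [0, 0, 0.0003, 14, 0, 0, 0.02], [0, -0.0001, 0.0005, 21, 0, 0, 0.02], [0, -0.0002, 0.0006, 28, 0, 0, 0.02], [0, -0.0003, 0.0007, 35, 0, 0, 0.02], [0, -0.0003, 0.0009, 42, 0, 0, 0.02], [0, -0.0005, 0.001, 49, 0, 0, 0.02], [0, -0.0006, 0.0011, 56, 0, 0, 0.02], [0, -0.0007, 0.0012, 63, 0, 0, 0.02], [0, -0.0008, 0.0012, 69, 0, 0, 0.02], [0, -0.0009, 0.0013, 74, 0, 0, 0.02], [0, -0.0009, 0.0013, 74, 0, 0, 0.02]]]'

```text
time_s: 10.7
position: [0.5303, 0.2622, 0.1708]
tcp_rot: [[0.005, 0.217, 0.976], [0.005, 0.976, -0.217], [-1.0, 0.006, 0.004]]
force: [4.5, 8.3, -5.4]
opening: 0.456
```

```bash
python3 - <<'E'
from h import *
s=read_state();R=np.array(s['tcp_rot']);print(s['position'],s['force'],s['moment'],s['time_s'],np.degrees(np.arctan2(-R[1,1],-R[0,1])))
c=snap('scene','s4.png');cv2.imwrite('pics/s4c.png',cv2.resize(c['pixels'][220:345,330:510,::-1],None,fx=4.4,fy=4.4,interpolation=2))
E
```

```text
[0.53029768 0.26223974 0.17076976] [ 4.5072811   8.2500429  -5.35873533] [ 1.31397219 -0.51419459  0.06072808] 10.7 -102.54637009224825
```

View pics/s4c.png

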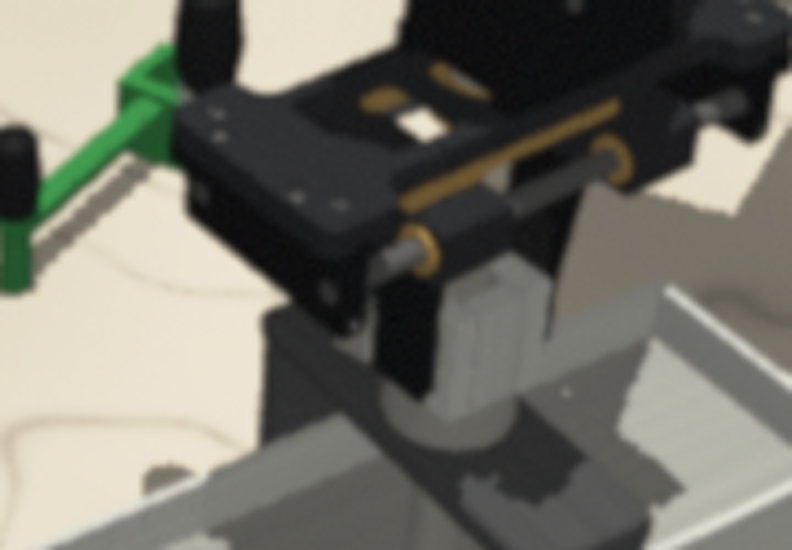

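play_rows --rows '[[[0, 0.0015, 0.0005, 4, 0, 0, 0.02], [0, 0.0015, 0.0005, 7, 0, 0, 0.02], [0, 0.0015, 0.0005, 10, 0, 0, 0.02], [0, 0.0015, 0.0005, 10, 0, 0, 0.02], [0, 0.0015, 0.0005, 10, 0, 0, 0.02]]]'

```text
time_s: 11.25
position: [0.5308, 0.2622, 0.1708]
tcp_rot: [[0.004, 0.382, 0.924], [0.002, 0.924, -0.382], [-1.0, 0.004, 0.003]]
force: [3.2, 4.5, -3.9]
opening: 0.46
```

```bash
python3 - <<'E'
from h import *
s=read_state();R=np.array(s['tcp_rot']);print(s['position'],s['force'],s['moment'],s['time_s'],s['opening'],np.degrees(np.arctan2(-R[1,1],-R[0,1])))
c=snap('top','t4.png');cv2.imwrite('pics/t4c.png',cv2.resize(c['pixels'][140:260,90:240,::-1],None,fx=4.8,fy=4.8,interpolation=2))
E
```

```text
[0.53080234 0.26217049 0.1707834 ] [ 3.16789649  4.48298998 -3.86668393] [ 0.7746887  -0.46167298  0.09834764] 11.25 0.4599611650127284 -112.4413065567058
```

View pics/t4c.png

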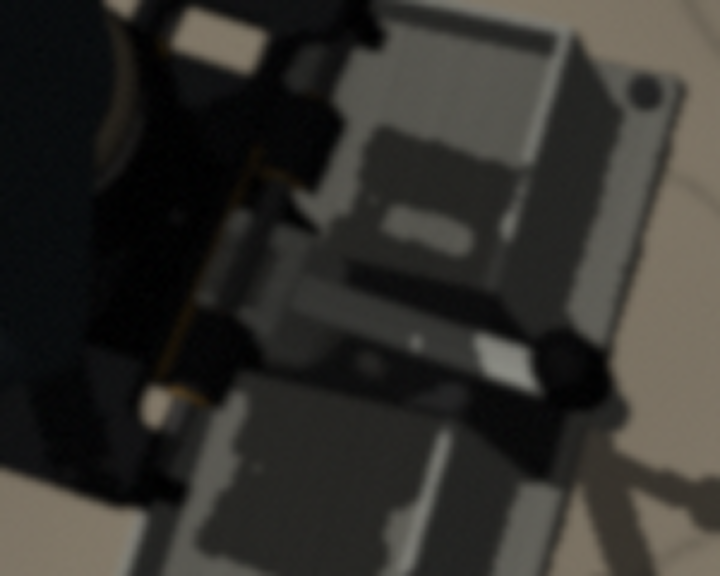

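play_rows --rows '[[[0, 0, 0, 3, 0, 0, 0.02], [0, 0, 0, 6, 0, 0, 0.02], [0, 0, 0, 6, 0, 0, 0.02]]]'

```text
time_s: 11.6
position: [0.5311, 0.2621, 0.1708]
tcp_rot: [[0.005, 0.475, 0.88], [0.001, 0.88, -0.475], [-1.0, 0.004, 0.004]]
force: [4.1, 5.1, -4.6]
opening: 0.456
```

```bash
python3 - <<'E'
from h import *
s=read_state();R=np.array(s['tcp_rot']);yaw=np.arctan2(-R[1,1],-R[0,1]);p=s['position']
print(p,s['force'],s['moment'],s['tau'],s['time_s'],s['opening'],np.degrees(yaw))
c=snap('top','t5.png')
ov(c,'t5o.png',(90,140,240,260),4.8,crankseg(.5288,.2593,.182,yaw))
c=snap('wrist','w8.png')
E
```

```text
[0.53109    0.26207699 0.17077704] [ 4.05305488  5.09815003 -4.58816178] [ 0.72390923 -0.55488082  0.57286231] [ -1.91060051 -44.65353727 -13.84017259  -0.4701709    1.32352486
   0.71361177] 11.6 0.4555288637315454 -118.35270802389735
```

View pics/t5o.png

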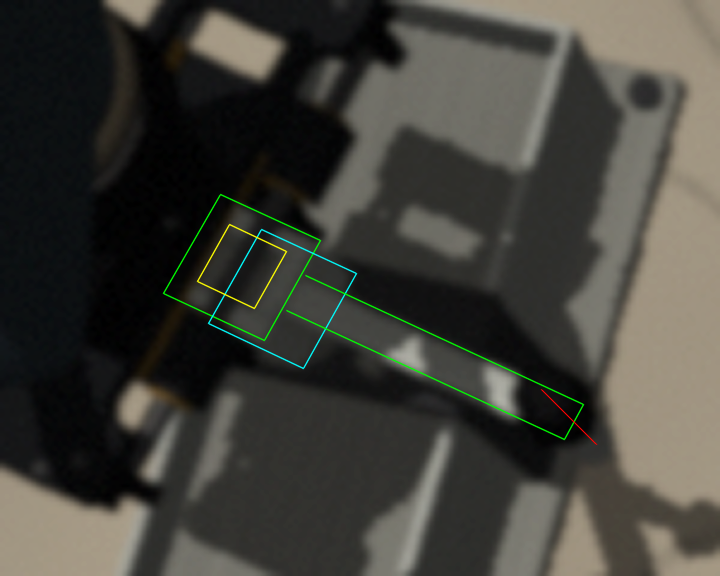

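View pics/w8.png

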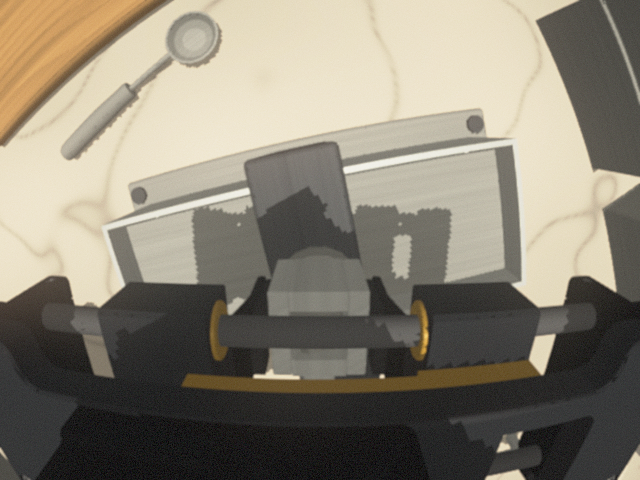

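```bash
python3 - <<'E'
from h import *
c=capture('top')
for pr in [((150,130),(635,235)),((100,285),(590,400))]:
    a,b=[atz(c,np.array(q)/6.5+[95,165],.145) for q in pr]; d=b-a; print(np.degrees(np.arctan2(d[1],d[0])),np.linalg.norm(d))
w=capture('wrist');s=read_state();print(s['moment'],s['tau'][5])
for pr in [((246,165),(268,268)),((337,145),(357,258))]:
    a,b=[wz(w,q,.145) for q in pr]; d=a-b;d=-d if d[1]>0 else d; print(np.degrees(np.arctan2(d[1],d[0])))
E
```

```text
-105.89779975523561 0.14039292922353677
-106.74744250589612 0.14100084323631665
[ 0.73405927 -0.51729234  0.53789087] 0.5447887256741524
-108.43775075912839
-107.54929698457286
```

play_rows --rows '[[[0, 0, 0, 2, 0, 0, 0.02], [0, 0, 0, 4, 0, 0, 0.02], [0, 0, 0, 4, 0, 0, 0.02]]]'

```text
time_s: 12.1
position: [0.5308, 0.2614, 0.1709]
tcp_rot: [[0.004, 0.532, 0.847], [-0.001, 0.847, -0.532], [-1.0, 0.002, 0.004]]
force: [3.7, 1.9, -4.0]
opening: 0.462
```

```bash
python3 - <<'E'
from h import *
s=read_state();R=np.array(s['tcp_rot']);yaw=np.arctan2(-R[1,1],-R[0,1]);p=s['position']
print(p,s['force'],s['moment'],s['tau'][5],s['time_s'],s['opening'],np.degrees(yaw))
E
```

```text
[0.53078361 0.26135915 0.17087123] [ 3.66282483  1.8760542  -4.00286927] [ 0.30500943 -0.62933449  1.29938505] 1.4223861694335938 12.1 0.46210970181943134 -122.15886844849778
```

play_rows --rows '[[[0, 0, 0, -5, 0, 0, 0.02], [0, 0, 0, -9, 0, 0, 0.02], [0, 0, 0, -12, 0, 0, 0.02], [0, 0, 0, -12, 0, 0, 0.02], [0, 0, 0, -12, 0, 0, 0.02]]]'

```text
time_s: 12.6
position: [0.529, 0.2609, 0.1708]
tcp_rot: [[-0.0, 0.351, 0.936], [-0.0, 0.936, -0.351], [-1.0, -0.0, -0.0]]
force: [-0.3, 1.2, 1.2]
opening: 0.458
```

```bash
python3 - <<'E'
from h import *
s=read_state();R=np.array(s['tcp_rot']);yaw=np.arctan2(-R[1,1],-R[0,1]);p=s['position']
print(p,s['force'],s['moment'],s['tau'][5],s['time_s'],s['opening'],np.degrees(yaw))
E
```

```text
[0.52899908 0.26088774 0.17079503] [-0.26194778  1.17205562  1.2021802 ] [0.02888988 0.00640298 0.09145321] 0.02614474855363369 12.6 0.4579371125445941 -110.54539728340167
```

Loads have relaxed to near zero. I lift off.

play_rows --rows '[[[-0.01, 0, 0, 0, 0, 0, 0.02], [-0.02, 0, 0, 0, 0, 0, 0.02], [-0.03, 0, 0, 0, 0, 0, 0.02], [-0.045, 0, 0, 0, 0, 0, 0.02], [-0.07, 0, 0, 0, 0, 0, 0.02], [-0.1, 0, 0, 0, 0, 0, 0.02], [-0.12, 0, 0, 0, 0, 0, 0.02], [-0.12, 0, 0, 0, 0, 0, 0.02]]]'

```text
time_s: 13.4
position: [0.5302, 0.2615, 0.2947]
tcp_rot: [[0.006, 0.35, 0.937], [0.002, 0.937, -0.35], [-1.0, 0.004, 0.005]]
force: [0.7, -0.3, -3.2]
opening: 0.46
```

```bash
python3 - <<'E'
from h import *
s=read_state();print(s['position'],s['force'],s['opening'],s['joint_positions'])
c=snap('scene','s6.png');t=snap('top','t6.png')
a=cv2.resize(c['pixels'][180:345,350:510,::-1],(580,598),interpolation=2);cv2.imwrite('pics/s6c.png',a)
print([(round(d['p'],2),np.round(d['at'])) for d in trace('top','spare_hub')])
E
```

```text
[0.53022104 0.26149926 0.29471389] [ 0.68663479 -0.29060814 -3.21770087] 0.46010527564092596 [ 1.54315701e+01  2.32000365e+01  8.22759495e+01 -2.56355653e-03
  7.41493622e+01  3.58944917e+01]
[(0.97, array([351., 195.]))]
```

View pics/s6c.png

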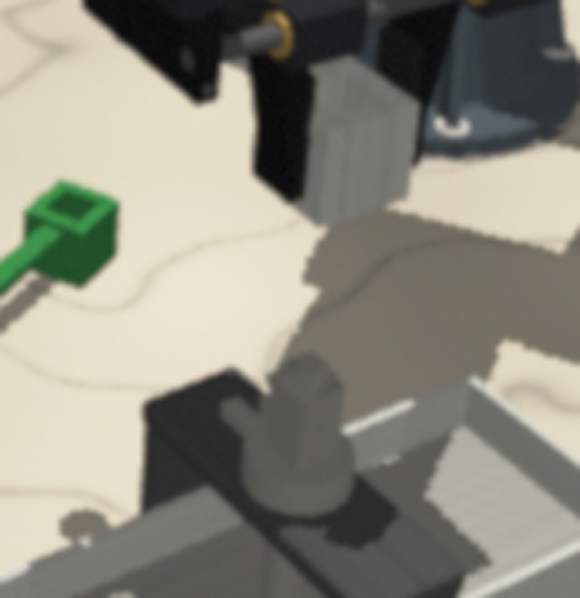

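View pics/t6.png

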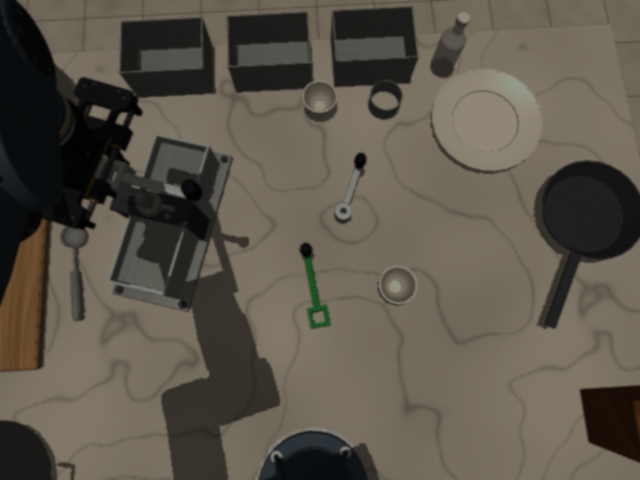

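The tab now lies along the bridge (crop 235,410) and the spare is unmoved (343,212). I carry the crank to bare bench near its old spot.

play_rows --rows '[[[0, -0.479, 0.179, 0, 0, 0, 0.02], [0, -0.479, 0.179, 0, 0, 0, 0.02], [0, -0.479, 0.179, 0, 0, 0, 0.02], [0, -0.479, 0.179, 0, 0, 0, 0.02], [0, -0.479, 0.179, 0, 0, 0, 0.02], [0, -0.479, 0.179, 0, 0, 0, 0.02], [0, -0.479, 0.179, 0, 0, 0, 0.02], [0, -0.479, 0.179, 0, 0, 0, 0.02], [0, -0.479, 0.179, 0, 0, 0, 0.02], [0, -0.479, 0.179, 0, 0, 0, 0.02], [0, -0.479, 0.179, 0, 0, 0, 0.02], [0, -0.479, 0.179, 0, 0, 0, 0.02]]]'

```text
time_s: 14.75
position: [0.5282, -0.2519, 0.2884]
tcp_rot: [[-0.003, 0.353, 0.936], [0.003, 0.936, -0.353], [-1.0, 0.001, -0.004]]
force: [-0.2, 0.8, -3.6]
opening: 0.459
```

play_rows --rows '[[[0.05, 0, 0, 0, 0, 0, 0.02], [0.1, 0, 0, 0, 0, 0, 0.02], [0.15, 0, 0, 0, 0, 0, 0.02], [0.2, 0, 0, 0, 0, 0, 0.02], [0.23, 0, 0, 0, 0, 0, 0.02], [0.23, 0, 0, 0, 0, 0, 0.02], [0.23, 0, 0, 0, 0, 0, 0.02]]]'

```text
time_s: 15.45
position: [0.5293, -0.2485, 0.0604]
tcp_rot: [[-0.002, 0.348, 0.937], [0.001, 0.937, -0.348], [-1.0, 0.001, -0.002]]
force: [0.4, -0.9, -3.2]
opening: 0.454
```

```bash
python3 - <<'E'
from h import *
c=snap('scene','s7.png');s=read_state();print(s['position'],s['force'],s['opening'],np.round(s['tcp_rot'],3))
E
```

```text
[ 0.53043021 -0.24961434  0.06177384] [ 0.26157666 -0.03394102 -2.17051019] 0.4569545950587936 [[ 0.001  0.348  0.937]
 [-0.001  0.937 -0.348]
 [-1.    -0.     0.002]]
```

View pics/s7.png

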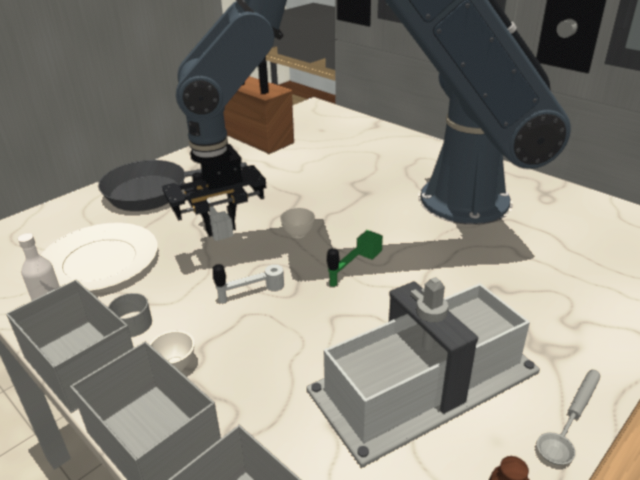

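play_rows --rows '[[[0.02, 0, 0, 0, 0, 0, 0.02], [0.035, 0, 0, 0, 0, 0, 0.02], [0.045, 0, 0, 0, 0, 0, 0.02], [0.05, 0, 0, 0, 0, 0, 0.02], [0.0525, 0, 0, 0, 0, 0, 0.02], [0.0525, 0, 0, 0, 0, 0, 0.02], [0.0525, 0, 0, 0, 0, 0, 0.02]]]'

```text
time_s: 16.2
position: [0.5298, -0.2503, 0.0087]
tcp_rot: [[0.001, 0.35, 0.937], [-0.0, 0.937, -0.35], [-1.0, -0.0, 0.001]]
force: [-0.3, 1.8, 0.8]
opening: 0.46
```

play_rows --rows '[[[0, 0, 0, 0, 0, 0, 0.06], [0, 0, 0, 0, 0, 0, 0.087], [0, 0, 0, 0, 0, 0, 0.087], [0, 0, 0, 0, 0, 0, 0.087], [0, 0, 0, 0, 0, 0, 0.087], [-0.03, 0, 0, 0, 0, 0, 0.087], [-0.08, 0, 0, 0, 0, 0, 0.087], [-0.13, 0, 0, 0, 0, 0, 0.087], [-0.18, 0, 0, 0, 0, 0, 0.087], [-0.23, 0, 0, 0, 0, 0, 0.087], [-0.25, 0, 0, 0, 0, 0, 0.087], [-0.25, 0, 0, 0, 0, 0, 0.087]]]'

```text
time_s: 17.4
position: [0.5314, -0.2516, 0.2625]
tcp_rot: [[0.008, 0.349, 0.937], [-0.006, 0.937, -0.349], [-1.0, -0.003, 0.009]]
force: [0.1, -0.0, -0.5]
opening: 1.001
```

```bash
python3 - <<'E'
from h import *
c=snap('scene','s8.png');s=read_state();print(s['position'],s['force'],s['opening'])
print([(round(d['p'],2),np.round(d['at'])) for d in trace('scene','spare_hub')])
w=snap('wrist','w9.png')
ov(c,'s8o.png',(120,190,300,310),4.4,crankseg(.5298-.0005,-.2503-.0015,.02,np.radians(-110.5)))
ov(c,'s8p.png',(380,265,500,350),6.5,screwseg(.5286,.2588,.162,np.radians(-107)))
E
```

```text
[ 0.52993549 -0.25059903  0.259667  ] [ 0.63031593 -0.39722088 -1.28691195] 1.0024570382938132
[(0.82, array([246., 281.]))]
```

View pics/s8o.png

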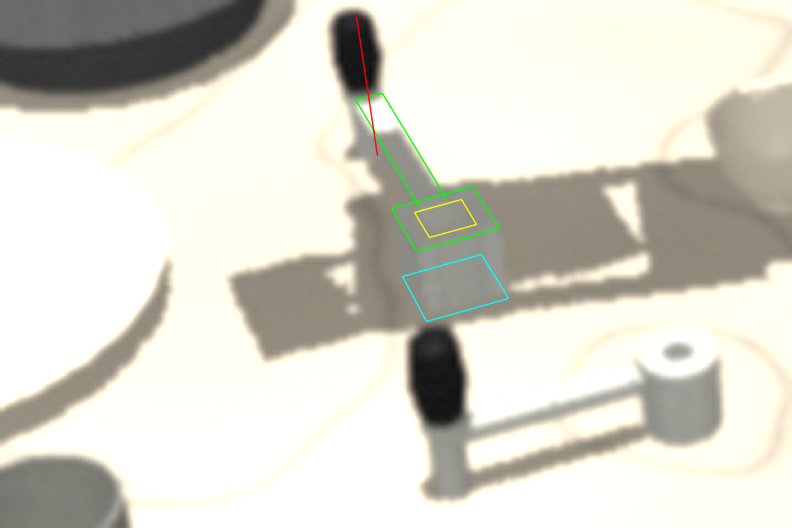

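View pics/s8p.png

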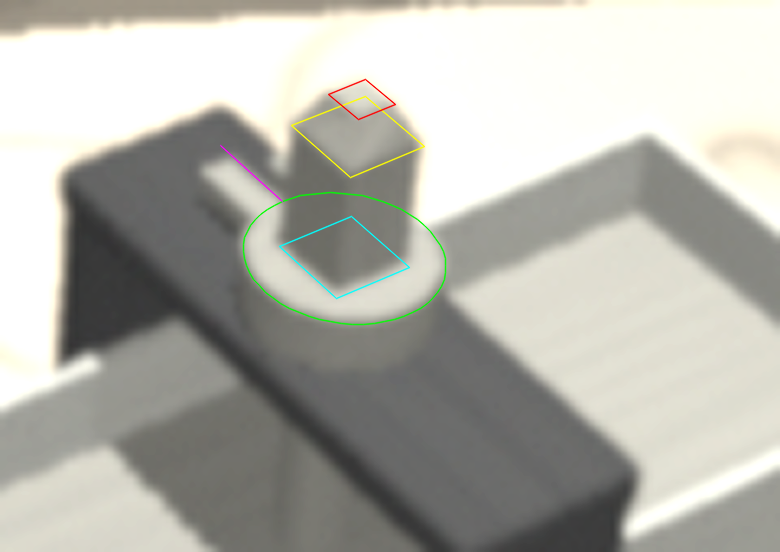

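View pics/w9.png

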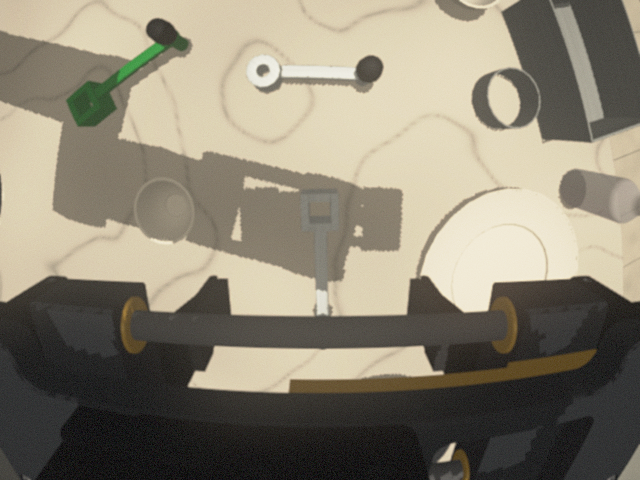

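The crank stands flat on bare bench (wrist 320,210), the tab is parallel to the bridge, and the spare still sits at scene (246,281).

play_rows --rows '[[[0, 0, 0, 0, 0, 0, 0.087], [0, 0, 0, 0, 0, 0, 0.087]]]'

```text
time_s: 17.75
position: [0.5286, -0.2497, 0.2561]
tcp_rot: [[-0.003, 0.35, 0.937], [0.002, 0.937, -0.35], [-1.0, 0.001, -0.004]]
force: [-0.7, -0.7, -0.2]
opening: 1.0
```

```bash
python3 -c "
from rig import *
print(hand_in())"
```

```text
the job is handed in; nothing more can be done
None
```

The terrine press is tightened and the job is handed in at about 17.8 s; the hand-in gave no verdict.

I gripped the grey square-hub crank and fitted it down onto the screw. I then turned it clockwise until the moment rose to about 1.3 N m at the stop, eased back and lifted it off. It now stands on bare bench at about (0.53, -0.25), roughly half a metre from the screw.

**What the last checks showed:**
- **Screw:** the tab lies parallel to the bridge, so the screw is at its stop. I could not read the joint angle directly.
- **Crank:** it stands flat and upright on the bench, the gripper is open, and the arm is held about 25 cm above it.
- **Spare crank:** it is within about 2 px of its starting place in the scene camera.

**Disagreements:**
- The scene camera put things 1–2 mm off from the other views, within its stated calibration.
- My first estimate of the bridge direction was about 5° off, so I judged the stop by the rise in torque instead.

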